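# Set the stabiliser jack of the seed-coating pan

## Task

Stop the seed-coating machine from rocking: lay the plywood jack board flat on the table under the stabiliser leg, its rubber square centred below the foot, and let go of it. Then wind the red crank clockwise (seen from above) until the foot stands firmly on the board - you should feel the crank turn about twice as hard as it ran free - and stop there, because more would jack the machine up off its feet. Let go of the crank and leave the glass, the bowl and the scale where they are.

Things in the scene. Friction and masses are not known exactly. Their poses are not given: they have to be found in the camera images.
- machine: Green bench seed-coating machine, fixed. Origin on the table top, on the vertical axis of its stabiliser jack; z up; +y runs along the 40 mm square green beam (underside 95 mm above the table) from the jack to the housing and tilted steel pan (both at least 230 mm from the jack axis). Jack tube 46 mm in diameter; clamp block 64 mm square, 92 to 142 mm above the table.
- leg_guide (a point): Lower end of the jack tube, on its axis, 85 mm above the table. From it hangs the bright leg, 34 mm in diameter, with a square foot 48 x 48 mm (steel plate on a black rubber block 14 mm thick), sides along the machine's x and y. Its sole starts 38 to 54 mm above the table (not measured) and comes down 16 mm per crank turn, 1.1 to 2.2 turns to a 20 mm board. The gear's friction holds it there.
- jack_axis (a point): Point on the jack axis 20 mm above the table, where the middle of the board's rubber square belongs.
- crank_pivot (a point): Crank's centre on the jack axis, 200 mm above the table, over the grey gear head (62 mm in diameter). Here the flat crank arm (20 mm wide, top 203 mm above the table) turns. Free running takes about 6 N along the circle at the knob; once the foot meets the board this grows by about 5 N per radian: 12 N means 150 N under the foot, which is right; beyond 300 N the machine is jacked up.
- knob_mid (a point): Middle of the red crank knob, an upright cylinder 26 mm in diameter from 204 to 258 mm above the table; this point is 234 mm up, 65 mm from the jack axis. It spins freely on its pin, so a gripper can hold it from above at a fixed heading and lead it round. The crank may start pointing any way. Clockwise seen from above lowers the foot.
- board: Loose plywood jack board, 20 mm thick, about 0.22 kg, a paddle: 80 x 80 mm square end with a black 56 mm rubber square on top, and a handle 34 mm wide from 40 to 200 mm from the square's centre. Origin: underside, below the square's centre; z up, handle along -x. Starts flat on the table to the right (-y) of the jack, handle roughly towards -y.
- bowl: White ceramic bowl of seed balls, 144 mm in diameter, 66 mm tall, stands on the table; origin at the centre of its underside. To be left alone.
- glass: Empty drinking glass, 72 mm in diameter, 88 mm tall, stands on the table; origin at the centre of its underside. To be left alone.
- scale: Silver pocket scale, 125 x 75 x 18 mm, lies on the table; origin at the centre of its underside. To be left alone.

How it is judged:
On the way, in this order (a step that is already met when the one before it is completed fails the run):
1. the board lies flat under the leg, its rubber square centred below the foot to within 12 mm, let go (horizontal distance between board and jack_axis below 0.012 m and height (world z) of board below 0.003 m and angle between board's own z axis and vertical below 0.04 rad and contact force between the fingers and board below 0.3 N and linear speed of board below 0.01 m/s), for 0.2 s.
2. the foot is wound down onto the board until it bears at least 75 N (contact force between machine and board above 75 N), for 0.2 s.
At the end, for the whole second after the job is handed in: The foot bears on the board with 75 to 260 N and stays so by itself, the centre of the board's rubber square is within 12 mm of the jack axis, the board lies flat on the table, and the robot has let go of everything (contact force between machine and board between 75 and 260 N and horizontal distance between board and jack_axis below 0.012 m and height (world z) of board below 0.003 m and angle between board's own z axis and vertical below 0.04 rad and linear speed of board below 0.01 m/s); the robot touches nothing.
It fails at once if the foot is driven down with more than 320 N, jacking the machine up (contact force between machine and board above 320 N).
It fails at once if the bowl is moved by more than 15 mm (distance of bowl from where it was at the start of the episode above 0.015 m).
It fails at once if the glass is moved by more than 15 mm or tipped (distance of glass from where it was at the start of the episode above 0.015 m or angle between glass's own z axis and vertical above 0.2 rad).
It fails at once if the scale is moved by more than 15 mm (distance of scale from where it was at the start of the episode above 0.015 m).
It also fails if it takes over 72 s, if anything falls off the work surface, if the arm or the gripper's body presses on something with over 40 N, if the wrist force passes 120 N, or if a joint passes its speed limit or range.

## Robot

A 7-joint arm with a two-finger parallel gripper is mounted at the origin on the work surface. World frame = base frame: x ahead of the robot, y to its left, z up, the work surface at z = 0. Lengths are in m, angles in rad, forces in N, time in s.
With the tool pointing down it reaches from about 0.4 to 0.875 m from the base axis. Payload 4.4 kg.
Tool frame: the origin (TCP) lies at the very end of the fingers, on their centre line; the grasp point (between the pads) lies 19 mm behind it; x points along the fingers, y is the direction in which the jaws open and shut, and the axes are right-handed (so a half turn about x gives the same grasp; the last joint's range is limited). The gripper opens to 85 mm and grips with 20 to 120 N. Pads are 22 mm wide; open, the fingers measure 114 mm over their backs; the gripper's body (76 mm by 85 mm) begins 54 mm behind the grasp point. The pads swing forward as they close: fully open they stand 13 mm farther back than shut.
Start: joints at [1.099, 0.628, 0.038, 1.517, -0.027, 0.996, -0.02], TCP at [0.257, -0.597, 0.231] pointing down, gripper open.
Joint ranges: [-3.06, 3.06], [-0.37, 2.12], [-1.25, 1.32], [0.18, 2.47], [-1.1, 4.24], [0.23, 1.98], [-2.94, 2.94]. Speed limits (rad/s): [2.57, 2.57, 3.14, 3.14, 3.14, 3.14, 3.14].

## Interface

Orientations are given as a unit quaternion [x, y, z, w].
In Python, from workcell import arm gives the robot as it stands.
- The arm moves only by the shell command python3 -m crank 'ROWS'. ROWS is JSON, a list of rows, each a list of 7 numbers: the gripper's target within -1 to 1 (fully open at 1, half-way at 0, shut at -1), then the shift along the tool's x, y, z in cm, then the turn, a rotation vector about the tool's x, y, z in rad. A call has 1 to 20 rows; each row is the pose to reach, as a shift and turn from the pose commanded when the call began, along the tool's axes at that moment; what a row does not reach only later rows make up. A row lasts 1/8 s, in which the tool goes at most 62.5 mm and 10.7 degrees, less where a joint would pass 70% of its speed; a pose out of reach is approached as far as the arm can. A call with a gripper value outside its range is refused whole. The fingers move at their own pace and stop on an object; the grip force is fixed at half the most. Time passes only in rows, so rows that repeat a pose let the fingers close. It gives the time, the measured TCP pose, the force and the opening at its end, in the units of the state.
- arm.get_obs(): the state, without advancing time (a new reading comes with each control period).
- arm.read_camera(name): name is "scene" or "side" or "wrist"; returns (picture, depth): 480x640x3 uint8, red, green, blue; 480x640 float32, m along the optical axis (not along the pixel's ray), 0 where there is no reading.
- arm.camera_info(name): a dict with "fx", "fy", "cx", "cy" (pixels), "R" (3x3) and "t" (3): a world point X has camera coordinates R X + t. Camera axes: x right, y down, z forward; pixel columns grow to the right and rows downward; lengths in m; the calibration is good to about 2 mm. A picture is of the moment at which its call begins: read the wrist's pose just before it. camera_info takes no time and is no camera call; for the wrist camera it gives the pose at the moment of the call.
- arm.sign_off(): hands the job in, once; it reports no verdict.
The state is a dict: "clock": time; "joints": joint angles; "qd": joint speeds; "tau": joint torques, N m; "eef_pos": TCP position; "ee_rot": TCP orientation; "ft_force": force on the tool from outside, world axes, zero at the start; "moment": the same for the moment, N m; "grip_width": opening from 0.0 (shut) to 1.0 (fully open).
Only numpy, scipy, OpenCV 4.12 (cv2) and the standard library are available. Lean on these libraries where they do the work, as an engineer would, in place of code of your own. Each camera call takes 0.05 s, during which the arm holds its last target.

## Working session

There is one attempt and no reset: what is moved stays moved. The work goes in short steps, Python scripts to look and compute and a shell command to move; the robot and the scene stay as the last step left them, time stands still between calls to the robot, and variables do not carry over. Pictures are saved under pics/ and viewed, and the job is handed in when it is done.

```bash
ls; mkdir -p pics; python3 - <<'E'
from workcell import arm
import cv2
o=arm.get_obs();print(o)
for n in("scene","side","wrist"):
    i=arm.camera_info(n);print(n,i)
    p,d=arm.read_camera(n)
    cv2.imwrite(f"pics/{n}0.png",p[:,:,::-1])
    import numpy as np;np.savez(f"pics/{n}0.npz",p=p,d=d,**{k:np.array(v) for k,v in i.items()})
E
```

```text
pics
{'clock': 0.0, 'joints': array([ 1.09920467,  0.62935593,  0.03843367,  1.51838988, -0.02700084,
        0.99627542, -0.01999089]), 'qd': array([-0.00058814,  0.00179156,  0.00183083,  0.00086664,  0.00071281,
        0.00054593,  0.00111641]), 'tau': array([-1.73804779e-04, -5.63400364e+01,  1.22592911e+00, -1.93439752e+01,
        1.08880940e-02,  1.04703259e-02, -2.09284093e-05]), 'eef_pos': array([ 0.2563669 , -0.59662089,  0.23037558]), 'ee_rot': array([-0.6924574 , -0.14315198,  0.69274387, -0.14183155]), 'ft_force': array([ 0.14890705,  0.63108104, -0.31308613]), 'moment': array([-0.04080533, -0.05066918, -0.00170246]), 'grip_width': 1.0018948415204758}
scene {'fx': 555.2071524306198, 'fy': 555.2071524306198, 'cx': 312.9633848190353, 'cy': 240.29464185510435, 'R': array([[-0.34000743,  0.94024973, -0.01803849],
       [ 0.53154592,  0.17632031, -0.82847455],
       [-0.77579243, -0.29127579, -0.55973612]]), 't': array([ 0.29500236, -0.17697221,  1.65509352])}
side {'fx': 435.53394288585366, 'fy': 435.53394288585366, 'cx': 320.41947311257184, 'cy': 234.63307416078047, 'R': array([[-0.70481811, -0.70891716,  0.02584357],
       [-0.37130491,  0.33762618, -0.86495157],
       [ 0.60445355, -0.61922938, -0.50118947]]), 't': array([0.31914204, 0.37353825, 0.38237434])}
wrist {'fx': 344.62242055402027, 'fy': 344.62242055402027, 'cx': 316.055002514029, 'cy': 241.68469092629212, 'R': array([[ 0.39505124, -0.91865707, -0.00192507],
       [-0.8753527 , -0.37706317,  0.30262357],
       [-0.27873315, -0.1178667 , -0.95310822]]), 't': array([-0.6479462 , -0.03970644,  0.38057338])}
```

View pics/scene0.png

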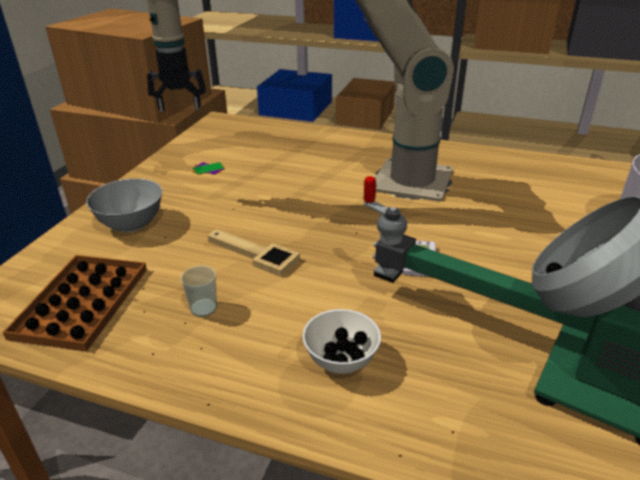

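View pics/side0.png

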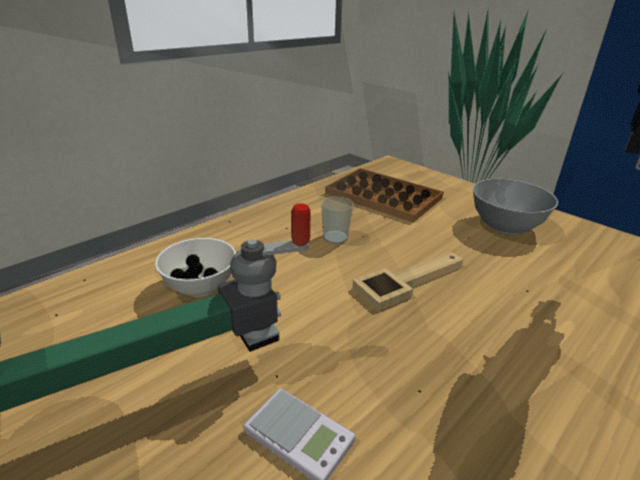

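View pics/wrist0.png

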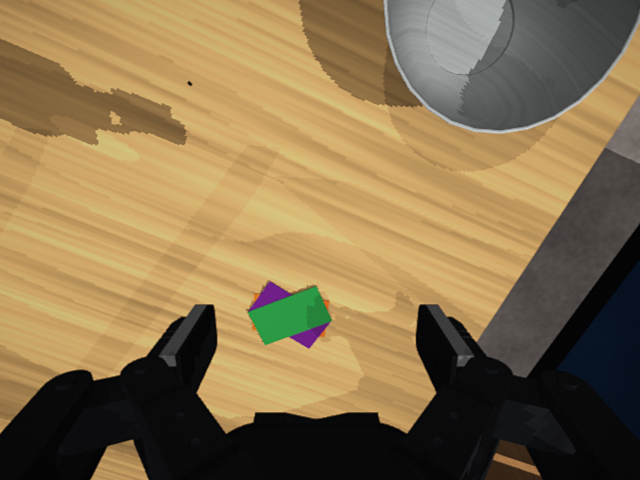

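Scene view: board rubber square about (277,257), handle end (214,237). The knob is at (370,190), gear head at (392,220), and the foot at (388,270). The glass is at (200,290), the bowl at (342,342), and the scale is behind the jack. Side view: knob (300,225), gear head (254,260), rubber (382,285), scale (300,435).

```bash
cat > h.py <<'E'
import numpy as np,cv2
def load(n): return np.load(f"pics/{n}.npz")
def ray(z,u,v):
    R,t=z['R'],z['t'];C=-R.T@t
    d=R.T@np.array([(u-z['cx'])/z['fx'],(v-z['cy'])/z['fy'],1.]);return C,d
def onz(z,u,v,h):
    C,d=ray(z,u,v);return C+d*(h-C[2])/d[2]
def cloud(z):
    d=z['d'];v,u=np.mgrid[:d.shape[0],:d.shape[1]]
    c=np.stack([(u-z['cx'])/z['fx']*d,(v-z['cy'])/z['fy']*d,d],-1)
    return (c-z['t'])@z['R']
def proj(z,X):
    c=np.atleast_2d(X)@z['R'].T+z['t'];return np.c_[c[:,0]/c[:,2]*z['fx']+z['cx'],c[:,1]/c[:,2]*z['fy']+z['cy']]
E
python3 - <<'E'
from h import *
np.set_printoptions(precision=4,suppress=True)
for n in("scene0","side0"):
    z=load(n);P=cloud(z);p=z['p'].astype(int);ok=z['d']>0
    print(n,"C",-z['R'].T@z['t'], "table chk",onz(z,300,300,0) )
    r,g,b=p[...,0],p[...,1],p[...,2]
    red=(r>120)&(g<50)&(b<50)&ok
    k=P[red];print("knob n",red.sum(),np.median(k,0),k.min(0),k.max(0))
    # board top
    m=ok&(abs(P[...,2]-.02)<.004)
    q=P[m];print("z~20mm pts",len(q))
    dark=m&(p.sum(-1)<120)
    nn,lab,st,ce=cv2.connectedComponentsWithStats(m.astype(np.uint8))
    for i in range(1,nn):
        if st[i,4]>150:
            print(st[i],ce[i],P[lab==i].mean(0))
            w=P[lab==i][:,:2].astype(np.float32);print("  rect",cv2.minAreaRect(w))
            dd=dark&(lab==i)
            if dd.sum()>30: print("  dark",dd.sum(),cv2.minAreaRect(P[dd][:,:2].astype(np.float32)))
    # gear head points 145..198 & knob
    gm=ok&(P[...,2]>.15)&(P[...,2]<.21)&~red
    nn,lab,st,ce=cv2.connectedComponentsWithStats(gm.astype(np.uint8))
    for i in range(1,nn):
        if st[i,4]>150: print(" hi",st[i],ce[i],P[lab==i].mean(0))
    # beam
    bm=ok&(g>r+15)&(g>b+10)&(abs(P[...,2]-.135)<.004)
    if bm.sum()>50:
        x=P[bm][:,:2].astype(np.float32);print("beam top",bm.sum(),cv2.fitLine(x,cv2.DIST_L2,0,.01,.01).ravel(),cv2.minAreaRect(x))
E
```

```text
scene0 C [1.4784 0.2359 0.7851] table chk [ 0.6178 -0.1204  0.    ]
knob n 45 [ 0.509  -0.0051  0.2594] [ 0.4999 -0.0123  0.2548] [0.5162 0.0042 0.2622]
z~20mm pts 4670
[382 164  66  35 311] [418.8489 181.9711] [0.0335 0.0251 0.0182]
  rect ((0.024373233318328857, 0.014157548546791077), (0.2060815840959549, 0.1890791356563568), 15.861900329589844)
[ 207  229   92   44 1091] [258.0229 251.0257] [ 0.5044 -0.2723  0.0217]
  rect ((0.4928591251373291, -0.2998085618019104), (0.24354466795921326, 0.08578498661518097), 75.9485092163086)
  dark 181 ((0.5097562670707703, -0.22174648940563202), (0.049171071499586105, 0.04707852751016617), 77.25497436523438)
[   2  255  144   93 1099] [ 72.778  302.3603] [ 0.796  -0.571   0.0204]
  rect ((0.7801462411880493, -0.5716627240180969), (0.27836549282073975, 0.18658661842346191), 8.873230934143066)
  dark 297 ((0.7814285159111023, -0.569368839263916), (0.26921677589416504, 0.1824493259191513), 8.873231887817383)
 hi [  4   0  89  28 925] [40.3546 10.4292] [-0.9507 -2.1776  0.1775]
 hi [ 182    5  204   48 4926] [277.0692  31.3415] [-0.8638 -0.7995  0.
[... 1764 characters left out ...]
9358651638031006, 0.09752124547958374), (0.12183023244142532, 0.07301785796880722), 10.084641456604004)
 hi [   0   33  452   44 5487] [203.6246  52.7853] [ 2.225  -1.0533  0.1801]
 hi [534  55  61  20 749] [564.7303  64.6622] [ 0.9083 -2.1749  0.1803]
 hi [ 448   66   70   28 1104] [482.8659  79.6766] [ 0.9741 -1.4461  0.1807]
 hi [515  71  18  26 267] [524.2659  82.6667] [ 0.8405 -1.5344  0.1793]
 hi [585  78  55  25 862] [613.0893  89.8353] [ 0.5569 -1.6746  0.1796]
 hi [ 230  240   80   52 2167] [259.7517 262.6668] [0.5177 0.0536 0.1884]
beam top 5227 [ 0.1769 -0.9842  0.5853  0.1784] ((0.6976063847541809, -0.6750770807266235), (0.4140394926071167, 2.023648500442505), 16.109359741210938)
```

```bash
python3 - <<'E'
from h import *
from scipy.optimize import least_squares
np.set_printoptions(precision=4,suppress=True)
G=[];K=[]
for n in("scene0","side0"):
    z=load(n);P=cloud(z);p=z['p'].astype(int);ok=z['d']>0
    r,g,b=p[...,0],p[...,1],p[...,2]
    near=(np.hypot(P[...,0]-.53,P[...,1]-.05)<.15)&ok
    red=(r>60)&(g<r*.35)&(b<r*.35)&near
    k=P[red];k=k[(k[:,2]>.21)&(k[:,2]<.252)]
    u=np.argwhere(red);print(n,"red px",len(u),u.min(0),u.max(0),u.mean(0)[::-1],len(k))
    def fit(q,rad,x0):
        f=lambda c:np.hypot(q[:,0]-c[0],q[:,1]-c[1])-rad
        s=least_squares(f,x0,loss='soft_l1',f_scale=.002);return s.x,np.median(abs(f(s.x)))
    kc=fit(k,.013,(.5,0));print("knob",kc)
    gm=near&~red&(P[...,2]>.155)&(P[...,2]<.185)&(np.hypot(P[...,0]-.53,P[...,1]-.055)<.05)
    q=P[gm];print("head",len(q),fit(q,.031,(.53,.055)))
    for lo in(.145,.155,.165,.175,.185):
        qq=q[(q[:,2]>lo)&(q[:,2]<lo+.01)]
        if len(qq)>10:print(lo,len(qq),fit(qq,.031,(.53,.055)), qq.min(0),qq.max(0))
    gr=near&(g>r+8)&(g>b)&(P[...,2]>.09)&(P[...,2]<.15)
    bt=P[gr];x=bt[abs(bt[:,2]-.135)<.003];print("beamtop",len(x))
    if len(x)>20:
        v=cv2.fitLine(x[:,:2].astype(np.float32),cv2.DIST_HUBER,0,.01,.01).ravel();print(v,np.degrees(np.arctan2(v[1],v[0])))
        print(cv2.minAreaRect(x[:,:2].astype(np.float32)))
    # board model fit: 
E
python3 - <<'E'
import cv2
for n,(x,y,w,h) in dict(scene0=(340,160,140,140),side0=(190,180,160,190)).items():
    i=cv2.imread(f"pics/{n}.png")[y:y+h,x:x+w];cv2.imwrite(f"pics/{n}c.png",cv2.resize(i,None,fx=3,fy=3,interpolation=cv2.INTER_CUBIC))
E
```

```text
scene0 red px 238 [177 364] [201 374] [369.4244 188.9244] 166
knob (array([ 0.5026, -0.0061]), np.float64(0.001105780407122811))
head 266 (array([0.5313, 0.0506]), np.float64(0.0023407901909738224))
0.155 84 (array([0.5253, 0.0492]), np.float64(0.0008804821464590135)) [0.5383 0.0323 0.1551] [0.561  0.0742 0.1649]
0.165 58 (array([0.532, 0.051]), np.float64(0.0009174990563936263)) [0.5389 0.0264 0.1657] [0.5666 0.0812 0.175 ]
0.175 124 (array([0.5334, 0.051 ]), np.float64(0.0008403751242240173)) [0.5321 0.0258 0.175 ] [0.5678 0.0818 0.185 ]
beamtop 469
[0.2734 0.9619 0.5641 0.144 ] 74.13066
((0.5579771399497986, 0.14352191984653473), (0.10438511520624161, 0.04498714953660965), 76.2393569946289)
side0 red px 506 [204 292] [244 309] [301.0356 220.3458] 364
knob (array([ 0.5027, -0.0041]), np.float64(0.0005120759294678914))
head 666 (array([0.5351, 0.0521]), np.float64(0.0008862626921068931))
0.155 116 (array([0.5406, 0.048 ]), np.float64(0.0007658200723655254)) [0.5093 0.0409 0.1551] [0.5381 0.0773 0.1634]
0.165 203 (array([0.5346, 0.0523]), np.float64(0.0005311417290920634)) [0.5028 0.0356 0.1661] [0.5464 0.084  0.1749]
0.175 347 (array([0.5345, 0.0525]), np.float64(0.0005885282031489469)) [0.5021 0.0277 0.175 ] [0.5515 0.0847 0.185 ]
beamtop 1623
[0.2418 0.9703 0.5542 0.1475] 76.00856
((0.5555893182754517, 0.14531254768371582), (0.10234087705612183, 0.0421811006963253), 76.21066284179688)
```

View pics/side0c.png

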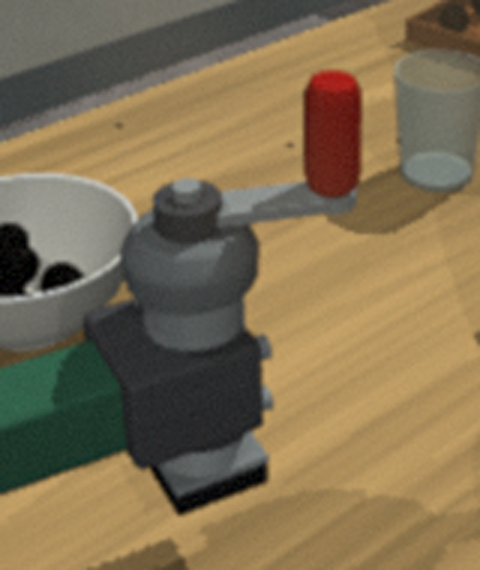

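View pics/scene0c.png

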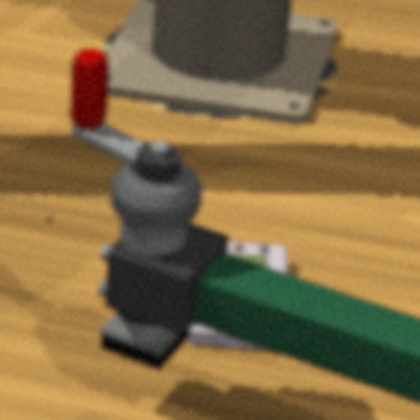

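The side crop shows the red knob upright on the crank arm pointing towards the glass. The foot has black rubber, with its nearest corner at about (249,351) in the full image. The numbers agree: jack (0.534,0.052), knob (0.503,-0.005), which is 64.6 mm apart against 65 given, and beam heading 76°. The board's rubber square is at (0.510,-0.221) with its handle at about -103°, so almost in line with the beam already.

```bash
cat >> h.py <<'E'
from scipy.spatial.transform import Rotation as Ro
def down(head):  # tool x down, tool y (jaws) at heading rad
    x=np.array([0,0,-1.]);y=np.array([np.cos(head),np.sin(head),0]);return Ro.from_matrix(np.c_[x,y,np.cross(x,y)])
def rel(o,pos,R):
    R0=Ro.from_quat(o['ee_rot']);return R0.inv().apply(np.array(pos)-o['eef_pos'])*100,(R0.inv()*R).as_rotvec()
E
python3 - <<'E'
from h import *
from workcell import arm
np.set_printoptions(precision=3,suppress=True)
o=arm.get_obs();print(Ro.from_quat(o['ee_rot']).as_matrix())
for hd in(-13,167):
  for z in (.16,.002):
    print(hd,z,rel(o,(.473,-.3815,z),down(np.radians(hd))))
z=load("scene0");s=load("side0")
print("glass",onz(z,203,308,0),onz(s,336,237,0),"bowl",onz(z,342,365,0), "wristC",-load('wrist0')['R'].T@load('wrist0')['t'])
E
```

```text
[[-0.001  0.395 -0.919]
 [ 0.001 -0.919 -0.395]
 [-1.    -0.002  0.   ]]
-13 0.16 (array([  7.076, -11.216, -28.394]), array([-0.938, -0.001,  0.001]))
-13 0.002 (array([ 22.876, -11.192, -28.394]), array([-0.938, -0.001,  0.001]))
167 0.16 (array([  7.076, -11.216, -28.394]), array([2.203, 0.002, 0.001]))
167 0.002 (array([ 22.876, -11.192, -28.394]), array([2.203, 0.002, 0.001]))
glass [ 0.709 -0.309  0.   ] [ 0.711 -0.308  0.   ] bowl [0.77  0.023 0.   ] wristC [ 0.327 -0.565  0.373]
```

```bash
python3 -m crank '[[1,2,-2.8,-7.1,-0.18,0,0],[1,4,-5.6,-14.2,-0.36,0,0],[1,6,-8.4,-21.3,-0.54,0,0],[1,7,-11.2,-28.4,-0.72,0,0],[1,7.1,-11.2,-28.4,-0.9,0,0],[1,7.1,-11.2,-28.4,-0.938,0,0],[1,7.1,-11.2,-28.4,-0.938,0,0],[1,7.1,-11.2,-28.4,-0.938,0,0]]'; python3 - <<'E'
from h import *
from workcell import arm
n="wrist";i=arm.camera_info(n);o=arm.get_obs();p,d=arm.read_camera(n)
cv2.imwrite("pics/wrist1.png",p[:,:,::-1]);np.savez("pics/wrist1.npz",p=p,d=d,**{k:np.array(v) for k,v in i.items()})
z=load("wrist1");print(i['R'])
print(proj(z,[[.510,-.2207,.02],[.473,-.3815,.02],[.465,-.4156,.02]]))
P=cloud(z);m=(z['d']>0)&(abs(P[...,2]-.02)<.004)
nn,lab,st,ce=cv2.connectedComponentsWithStats(m.astype(np.uint8))
for j in range(1,nn):
    if st[j,4]>800: print(st[j],P[lab==j].mean(0),cv2.minAreaRect(P[lab==j][:,:2].astype(np.float32)))
dk=m&(p.sum(-1)<150)&(abs(P[...,0]-.51)<.06)&(abs(P[...,1]+.22)<.06);print("dark",dk.sum(),P[dk].mean(0) if dk.any() else 0)
E
```

```text
clock: 1.15
eef_pos: [0.4719, -0.3841, 0.1604]
ee_rot: [-0.554, -0.439, 0.555, -0.439]
ft_force: [0.0, 0.2, -0.4]
grip_width: 0.999
[[ 0.97354489 -0.2284933  -0.00107875]
 [-0.21739833 -0.92770516  0.30348163]
 [-0.07034428 -0.29521847 -0.95283668]]
[[316.70887273  -1.05302462]
 [317.44484873 225.41331096]
 [317.39988269 263.87313431]]
[  262     0   113   264 15418] [ 0.49531021 -0.2903255   0.02041775] ((0.48925116658210754, -0.31829798221588135), (0.1997096985578537, 0.0801493376493454), 77.43864440917969)
[ 515  265  125  115 1548] [ 0.67262031 -0.50821511  0.02073002] ((0.6939634680747986, -0.5328720808029175), (0.11163298040628433, 0.08588211983442307), 8.743549346923828)
dark 3305 [ 0.50762824 -0.2341993   0.0206423 ]
```

View pics/wrist1.png

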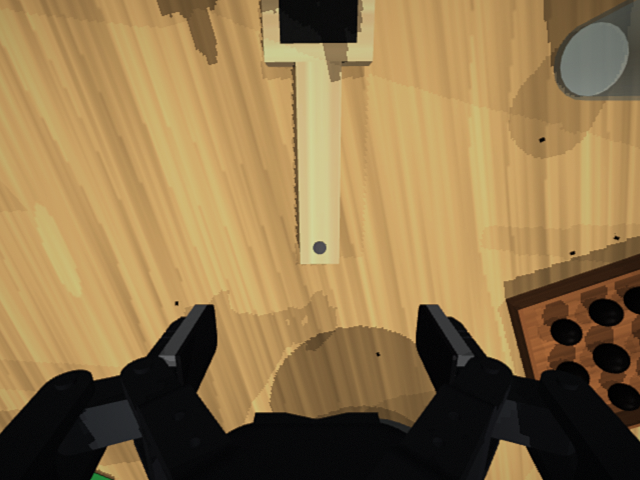

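The wrist view shows the handle upright in the picture, end at (319,263) where I predicted (317,264). So I descend straight and grip.

```bash
python3 -m crank '[[1,5,0.1,0,0,0,0],[1,10,0.1,0,0,0,0],[1,13,0.1,0,0,0,0],[1,15,0.1,0,0,0,0],[1,15.8,0.1,0,0,0,0],[1,15.8,0.1,0,0,0,0],[-1,15.8,0.1,0,0,0,0],[-1,15.8,0.1,0,0,0,0],[-1,15.8,0.1,0,0,0,0],[-1,15.8,0.1,0,0,0,0],[-1,15.8,0.1,0,0,0,0],[-1,15.8,0.1,0,0,0,0]]'; python3 - <<'E'
from h import *
from workcell import arm
n="wrist";i=arm.camera_info(n);p,d=arm.read_camera(n)
cv2.imwrite("pics/wrist2.png",p[:,:,::-1])
print(arm.get_obs())
E
```

```text
clock: 2.7
eef_pos: [0.4748, -0.3828, 0.0032]
ee_rot: [0.553, 0.44, -0.553, 0.441]
ft_force: [-1.2, 0.2, 5.8]
grip_width: 0.377
{'clock': 2.75, 'joints': array([ 0.72121171,  0.88446854, -0.14460977,  1.77478875,  0.23593629,
        0.49773511,  0.1944013 ]), 'qd': array([ 0.00277008, -0.00086094, -0.00027101, -0.00024007,  0.0010657 ,
        0.00052996, -0.00139329]), 'tau': array([ 1.07052593e-02, -5.59752703e+01, -1.45084385e+00, -1.02228257e+01,
       -4.29921190e-02, -2.75353426e-01, -7.66235171e-02]), 'eef_pos': array([ 0.4748524 , -0.38279176,  0.00328397]), 'ee_rot': array([ 0.55345171,  0.4397183 , -0.55326715,  0.44072041]), 'ft_force': array([0.01974479, 0.08055125, 5.61605527]), 'moment': array([0.07481326, 0.15459754, 0.05191558]), 'grip_width': 0.37734532241725866}
```

View pics/wrist2.png

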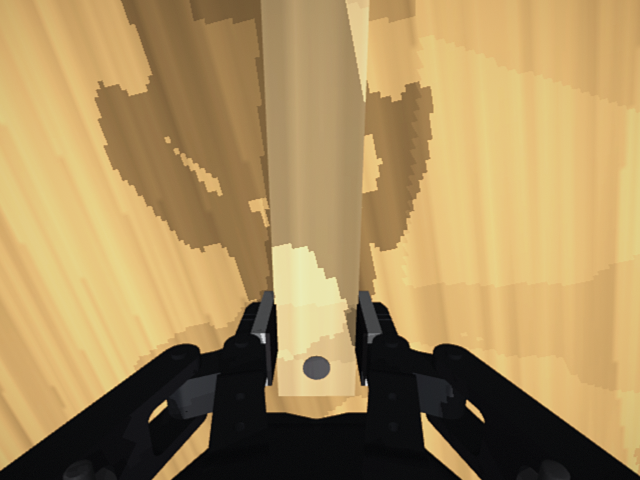

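Gripped (opening 32 mm, about the handle's width). Lift 8 mm and check hang and clearance.

```bash
python3 -m crank '[[-1,-0.3,0,0,0,0,0],[-1,-0.6,0,0,0,0,0],[-1,-0.8,0,0,0,0,0],[-1,-0.8,0,0,0,0,0]]'; cat > snap.py <<'E'
import sys
from h import *
from workcell import arm
def snap(n,name):
    i=arm.camera_info(n);p,d=arm.read_camera(n)
    cv2.imwrite(f"pics/{name}.png",p[:,:,::-1]);np.savez(f"pics/{name}.npz",p=p,d=d,**{k:np.array(v) for k,v in i.items()})
    return load(name)
E
python3 - <<'E'
from snap import *
z=snap("side","side3")
P=cloud(z);p=z['p'].astype(int)
# board-colour top points
c=(P[...,0]>.4)&(P[...,0]<.6)&(P[...,1]>-.36)&(P[...,1]<-.15)&(P[...,2]>.012)&(P[...,2]<.045)
q=P[c];
A=np.c_[q[:,:2],np.ones(len(q))]
w=np.ones(len(q))>0
for _ in range(5):
    s=np.linalg.lstsq(A[w],q[w,2],rcond=None)[0];r=q[:,2]-A@s;w=abs(r)<.002
print(len(q),w.sum(),s,"z at sq",s@[.512,-.221,1],"z at grip",s@[.475,-.38,1])
dk=c&(p.sum(-1)<150);print("rubber",dk.sum(),P[dk].mean(0),cv2.minAreaRect(P[dk][:,:2].astype(np.float32)))
print(cv2.minAreaRect(q[w][:,:2].astype(np.float32)))
print(arm.get_obs()['eef_pos'],arm.get_obs()['ft_force'])
# foot sole: black pts near jack
f=(np.hypot(P[...,0]-.534,P[...,1]-.052)<.05)&(P[...,2]>.02)&(P[...,2]<.09)&(p.sum(-1)<120)
print("foot rubber z",np.percentile(P[f][:,2],[1,5,25,50,75,95,99]),P[f].min(0),P[f].max(0))
E
```

```text
clock: 3.25
eef_pos: [0.4743, -0.3825, 0.0103]
ee_rot: [-0.553, -0.44, 0.553, -0.44]
ft_force: [0.2, -0.4, -3.3]
grip_width: 0.378
2153 1655 [-0.00100278 -0.00733519  0.02457036] z at sq 0.025678012190165963 z at grip 0.02688140971394164
rubber 444 [ 0.50864899 -0.21921747  0.02587703] ((0.5100425481796265, -0.22044230997562408), (0.053226105868816376, 0.05275975540280342), 76.7020034790039)
((0.49815958738327026, -0.27145659923553467), (0.18717055022716522, 0.08246807008981705), 76.69831848144531)
[ 0.47423845 -0.3823961   0.01024514] [-0.38848917 -0.01894858 -3.28061138]
foot rubber z [0.05165228 0.05243387 0.05470512 0.05731011 0.05994736 0.07803192
 0.08867749] [0.50476064 0.03884973 0.05093559] [0.54462854 0.08240149 0.08961984]
```

View pics/side3.png

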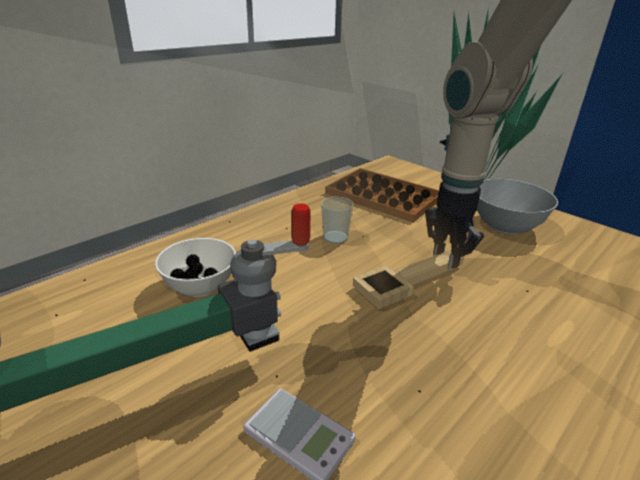

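```bash
python3 - <<'E'
from snap import *
o=arm.get_obs();R=Ro.from_quat(o['ee_rot']).as_matrix();print(R,np.degrees(np.arctan2(R[1,1],R[0,1])))
print(R.T@np.array([.024,.2727,0])*100)
E
```

```text
[[-1.13981599e-04  9.74344034e-01 -2.25063749e-01]
 [ 9.53818237e-05 -2.25063738e-01 -9.74344038e-01]
 [-9.99999989e-01 -1.32524282e-04 -6.72815862e-05]] -13.006626357420782
[ 2.32750650e-03 -3.79906247e+00 -2.71105149e+01]
```

```bash
python3 -m crank '[[-1,0,-0.4,-2.7,0,0,0],[-1,0,-0.8,-5.4,0,0,0],[-1,0,-1.1,-8.1,0,0,0],[-1,0,-1.5,-10.8,0,0,0],[-1,0,-1.9,-13.5,0,0,0],[-1,0,-2.3,-16.2,0,0,0],[-1,0,-2.7,-18.9,0,0,0],[-1,0,-3.0,-21.6,0,0,0],[-1,0,-3.4,-24.3,0,0,0],[-1,0,-3.8,-26.1,0,0,0],[-1,0,-3.8,-27.1,0,0,0],[-1,0,-3.8,-27.1,0,0,0],[-1,0,-3.8,-27.1,0,0,0]]'
python3 - <<'E'
from snap import *
o=arm.get_obs();print(o['eef_pos'])
for n in("side","scene"):
    z=snap(n,n+"4");P=cloud(z);p=z['p'].astype(int);ok=z['d']>0
    c=ok&(P[...,0]>.42)&(P[...,0]<.64)&(P[...,1]>-.13)&(P[...,1]<.13)&(abs(P[...,2]-.026)<.004)&~((P[...,0]<.47)&(P[...,1]>.03))
    q=P[c][:,:2].astype(np.float32);print(n,len(q),cv2.minAreaRect(q))
    dk=c&(p.sum(-1)<150);print("dark",dk.sum(),P[dk].min(0),P[dk].max(0))
E
```

```text
clock: 4.92
eef_pos: [0.4983, -0.111, 0.0103]
ee_rot: [-0.554, -0.44, 0.554, -0.44]
ft_force: [-0.8, -0.6, -3.5]
grip_width: 0.379
[ 0.49827079 -0.11103501  0.01031604]
side 2724 ((0.5176702737808228, -0.021382570266723633), (0.22911737859249115, 0.08247819542884827), 77.00248718261719)
dark 577 [ 0.46713183 -0.11746815  0.02216287] [0.56480871 0.08306827 0.02985442]
scene 1145 ((0.522337019443512, -0.015444308519363403), (0.21389614045619965, 0.08788414299488068), 77.6368179321289)
dark 246 [ 0.50002302 -0.12336865  0.02211015] [0.56370902 0.08091354 0.02999403]
```

View pics/side4.png

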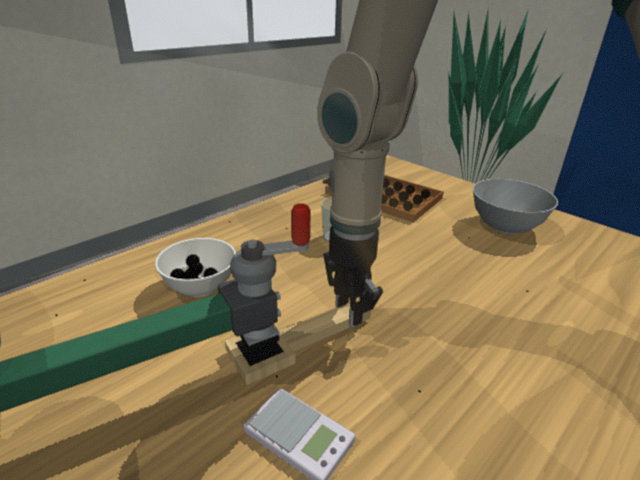

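View pics/scene4.png

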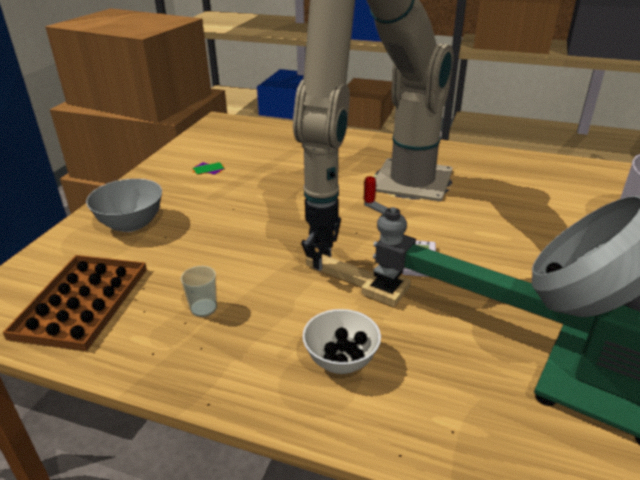

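Both views show the board under the foot, square end around side (261,350) and scene (387,287). Lower it, open, then check the centring.

```bash
python3 -m crank '[[-1,0.3,0,0,0,0,0],[-1,0.6,0,0,0,0,0],[-1,0.7,0,0,0,0,0],[-1,0.7,0,0,0,0,0],[0.2,0.7,0,0,0,0,0],[0.2,0.7,0,0,0,0,0],[0.2,0.7,0,0,0,0,0],[0.2,0.7,0,0,0,0,0]]'
python3 - <<'E'
from snap import *
o=arm.get_obs();print(o['eef_pos'],o['ft_force'],o['grip_width'])
c0=np.array([.534,.0518]);a=np.radians(76.5);X=np.array([np.cos(a),np.sin(a)]);Y=np.array([-X[1],X[0]])
for n,(x,y,w,h) in dict(side=(200,220,190,170),scene=(300,200,160,120)).items():
    z=snap(n,n+"5");P=cloud(z);ok=z['d']>0
    c=ok&(P[...,0]>.42)&(P[...,0]<.64)&(P[...,1]>-.09)&(P[...,1]<.13)&(abs(P[...,2]-.020)<.004)&~((P[...,0]<.47)&(P[...,1]>.03))
    q=P[c][:,:2]-c0;l=np.c_[q@X,q@Y]
    sq=l[(l[:,0]>-.035)];
    print(n,"along max",np.percentile(l[:,0],[97,99,100]),"square side",np.percentile(sq[:,1],[0,1,3,97,99,100]),"z",np.median(P[c][:,2]))
    f=4;im=cv2.resize(z['p'][y:y+h,x:x+w,::-1],None,fx=f,fy=f,interpolation=cv2.INTER_CUBIC)
    def poly(half,zz,col,ang,xb=None):
        u=np.array([np.cos(ang),np.sin(ang)]);v=np.array([-u[1],u[0]])
        pts=[[*(c0+sx*half*u+sy*half*v),zz] for sx,sy in((1,1),(1,-1),(-1,-1),(-1,1))]
        cv2.polylines(im,[np.int32((proj(z,pts)-[x-.5,y-.5])*f)],True,col,1)
    poly(.04,.02,(0,0,255),a);poly(.028,.02,(255,0,0),a);poly(.024,.05,(0,255,255),np.radians(76.1))
    cv2.imwrite(f"pics/{n}5o.png",im)
E
```

```text
clock: 6.02
eef_pos: [0.4984, -0.1097, 0.0034]
ee_rot: [0.553, 0.44, -0.553, 0.44]
ft_force: [0.2, -0.6, 0.1]
grip_width: 0.603
[ 0.49837981 -0.10971182  0.00335311] [ 0.23501379 -0.62368456  0.09231565] 0.6034865583643136
side along max [0.03839276 0.04010676 0.04074091] square side [-0.04226699 -0.03903695 -0.03537573  0.03934359  0.03979019  0.04082209] z 0.019802985206120116
scene along max [0.03788788 0.03896498 0.04011495] square side [-0.04615158 -0.04434551 -0.0430109   0.03404246  0.0372805   0.03914767] z 0.022063259243779734
```

View pics/side5o.png

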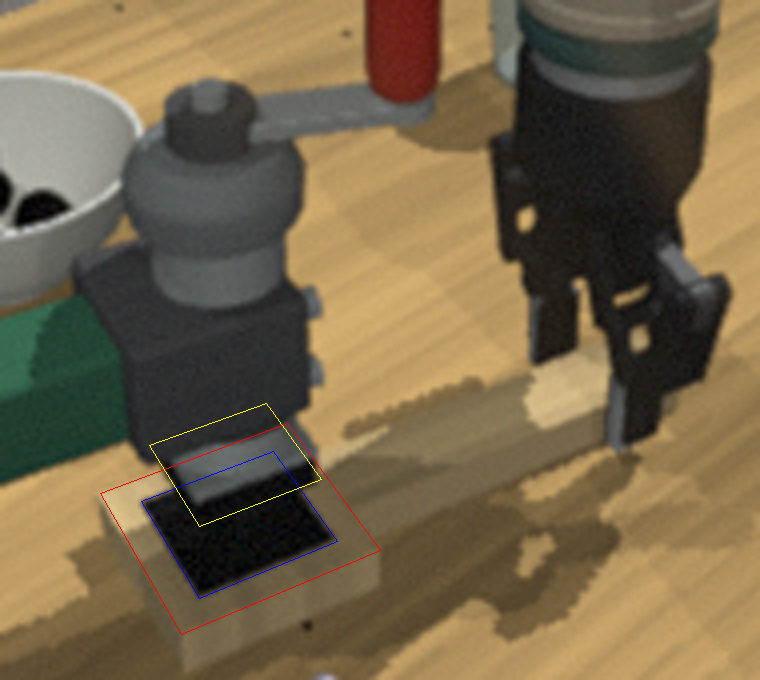

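View pics/scene5o.png

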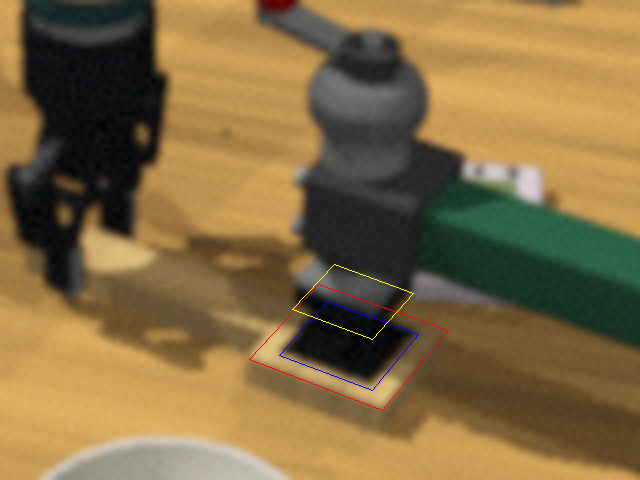

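Side overlay: the rubber square (blue) and board (red) coincide with the model about the jack axis, and in the scene view foot and board share the same 2–3 mm shift, so the centring is good to about 2–3 mm. Next I rise and go over the knob.

```bash
python3 -m crank '[[0.2,-3,0,0,0,0,0],[0.4,-8,0,0,0,0,0],[1,-14,0,0,0,0,0],[1,-20,0,0,0,0,0],[1,-26,0,0,0,0,0],[1,-29.7,0,0,0,0,0],[1,-29.7,-1,-5.2,0,0,0],[1,-29.7,-1.9,-10.3,0,0,0],[1,-29.7,-1.9,-10.3,0,0,0],[1,-29.7,-1.9,-10.3,0,0,0]]'
python3 - <<'E'
from snap import *
o=arm.get_obs();print(o['eef_pos'],o['joints'])
z=snap("wrist","wrist6");P=cloud(z);p=z['p'].astype(int)
r,g,b=p[...,0],p[...,1],p[...,2]
red=(r>60)&(g<r*.4)&(b<r*.4)&(z['d']>0)&(np.hypot(P[...,0]-.503,P[...,1]+.005)<.05)
q=P[red];print(red.sum(),q.min(0),q.max(0))
t=q[q[:,2]>np.percentile(q[:,2],90)-.004];print("top",len(t),t.mean(0),cv2.minEnclosingCircle(t[:,:2].astype(np.float32)))
print(proj(z,[[.5027,-.005,.258],[.534,.052,.203]]))
E
```

```text
clock: 7.38
eef_pos: [0.5027, -0.0057, 0.3002]
ee_rot: [-0.553, -0.44, 0.554, -0.44]
ft_force: [-1.2, 0.1, -0.6]
grip_width: 0.998
[ 0.50267991 -0.00567159  0.30020992] [ 0.07594824  0.34131184 -0.16445157  1.82302552  0.06674881  0.98301509
 -0.34303841]
1841 [ 0.489986   -0.01316621  0.21328692] [0.51465885 0.00950954 0.26034365]
top 1030 [ 0.50274402 -0.00218761  0.25792217] ((0.5024951696395874, -0.002960710786283016), 0.011249672621488571)
[[316.7610898  272.60651152]
 [342.85316719 155.53949308]]
```

View pics/wrist6.png

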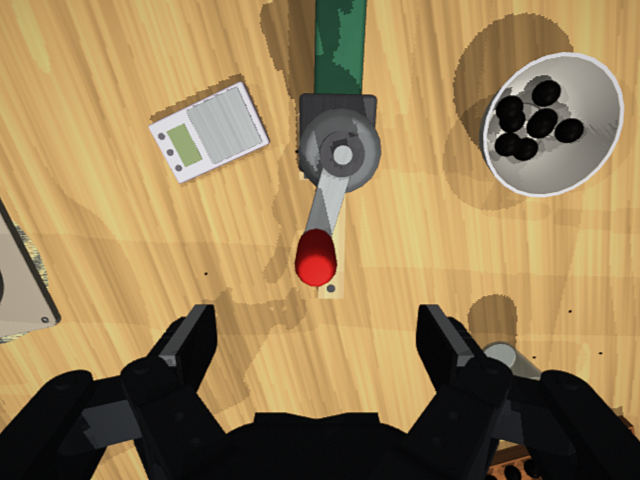

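The wrist view shows the knob at (316,260), the crank arm leading to the hub at (343,154), fingers symmetric around the knob. The knob measures (0.5027,-0.003), 2 mm from the earlier value. Descend and grip.

```bash
python3 -m crank '[[1,3,0,-0.15,0,0,0],[1,6,0,-0.15,0,0,0],[1,8,0,-0.15,0,0,0],[1,8.5,0,-0.15,0,0,0],[1,8.5,0,-0.15,0,0,0],[-1,8.5,0,-0.15,0,0,0],[-1,8.5,0,-0.15,0,0,0],[-1,8.5,0,-0.15,0,0,0],[-1,8.5,0,-0.15,0,0,0],[-1,8.5,0,-0.15,0,0,0],[-1,8.5,0,-0.15,0,0,0]]'
python3 - <<'E'
from snap import *
o=arm.get_obs();print(o['eef_pos'],o['ft_force'],o['moment'],o['grip_width'])
z=snap("side","side7")
cv2.imwrite("pics/side7c.png",cv2.resize(z['p'][150:370,180:400,::-1],None,fx=2.5,fy=2.5))
snap("wrist","wrist7")
E
```

```text
clock: 8.8
eef_pos: [0.5032, -0.0037, 0.2158]
ee_rot: [0.553, 0.44, -0.553, 0.44]
ft_force: [-2.2, 0.5, 5.6]
grip_width: 0.29
[ 0.50322036 -0.00369366  0.21584677] [-2.18943214  0.54461641  5.61572765] [-0.01693151  0.45630416  0.01257156] 0.2901187067102572
```

View pics/side7c.png

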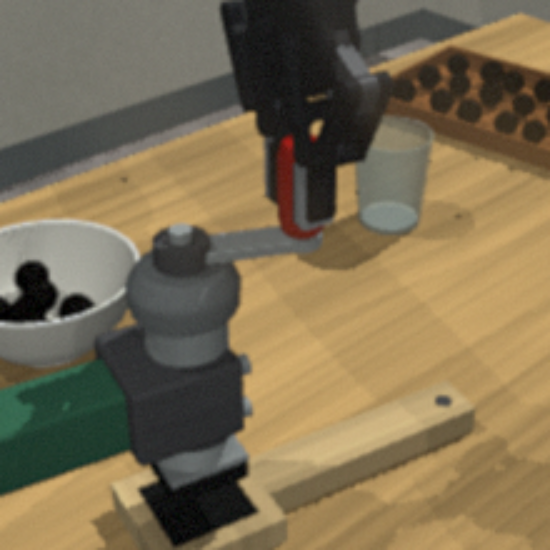

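View pics/wrist7.png

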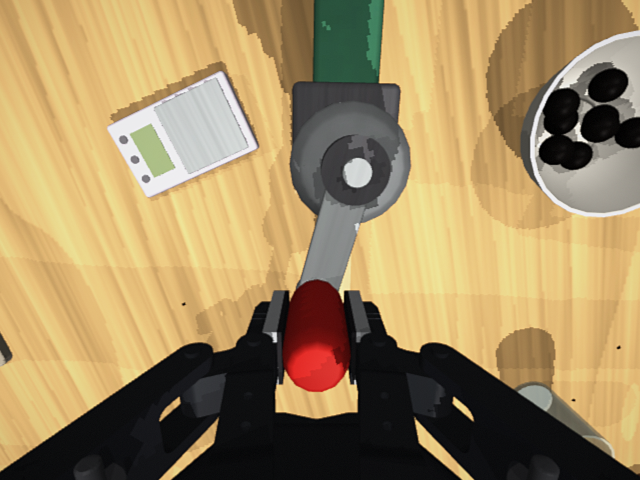

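The knob is held squarely (opening 25 mm) and the foot hangs about 30 mm above the board. I'll wind the first quarter turn gently and check the forces.

```bash
python3 -m crank '[[-1,0,-1.84,-0.86,0,0,0],[-1,0,-3.33,-2.25,0,0,0],[-1,0,-4.32,-4.03,0,0,0],[-1,0,-4.71,-6.02,0,0,0],[-1,0,-4.46,-8.04,0,0,0]]'
cat > st.py <<'E'
from h import *
from workcell import arm
import sys
J=np.array([.534,.0518])
o=arm.get_obs();r=o['eef_pos'][:2]-J;R=np.hypot(*r);e=r/R;t=np.array([e[1],-e[0]])  # clockwise tangent
f=o['ft_force'];a=np.degrees(np.arctan2(r[1],r[0]))
print("r %.1f mm phi %.1f psi %.1f | Frad %.1f Fcw(resist=-) %.1f Fz %.1f z %.4f clk %.2f v %.3f"%(R*1e3,a,(-(a+13))%360,f[:2]@e,f[:2]@t,f[2],o['eef_pos'][2],o['clock'],np.abs(o['qd']).max()))
def table(p0,step,n,r=6.5):  # rel tool y,z cm
    for k in range(1,n+1):
        p=np.radians(p0+k*step);q=np.radians(p0)
        print("%d: %.2f,%.2f"%(p0+k*step,r*(np.cos(p)-np.cos(q)),r*(np.sin(p)-np.sin(q))))
if len(sys.argv)>1: table(float(sys.argv[1]),float(sys.argv[2]),int(sys.argv[3]))
E
python3 st.py 196 18 15
```

```text
clock: 9.52
eef_pos: [0.4758, 0.0829, 0.2158]
ee_rot: [-0.552, -0.44, 0.555, -0.44]
ft_force: [-3.7, -4.8, 8.8]
grip_width: 0.289
r 66.0 mm phi 151.9 psi 195.1 | Frad 1.0 Fcw(resist=-) -6.0 Fz 8.8 z 0.2158 clk 9.53 v 0.292
214: 0.86,-1.84
232: 2.25,-3.33
250: 4.03,-4.32
268: 6.02,-4.70
286: 8.04,-4.46
304: 9.88,-3.60
322: 11.37,-2.21
340: 12.36,-0.43
358: 12.74,1.56
376: 12.50,3.58
394: 11.64,5.43
412: 10.25,6.91
430: 8.47,7.90
448: 6.48,8.29
466: 4.46,8.04
```

Tangential resistance is 6.0 N and radial 1 N, exactly the free-run figure. Complete the turn.

```bash
python3 -m crank '[[-1,0,0.86,-1.84,0,0,0],[-1,0,2.25,-3.33,0,0,0],[-1,0,4.03,-4.32,0,0,0],[-1,0,6.02,-4.70,0,0,0],[-1,0,8.04,-4.46,0,0,0],[-1,0,9.88,-3.60,0,0,0],[-1,0,11.37,-2.21,0,0,0],[-1,0,12.36,-0.43,0,0,0],[-1,0,12.74,1.56,0,0,0],[-1,0,12.50,3.58,0,0,0],[-1,0,11.64,5.43,0,0,0],[-1,0,10.25,6.91,0,0,0],[-1,0,8.47,7.90,0,0,0],[-1,0,6.48,8.29,0,0,0],[-1,0,4.46,8.04,0,0,0]]'
python3 st.py 106 18 10
python3 - <<'E'
from snap import *
z=snap("side","side8");p=z['p'].astype(int);P=cloud(z)
f=(np.hypot(P[...,0]-.534,P[...,1]-.052)<.05)&(P[...,2]>.023)&(P[...,2]<.09)&(p.sum(-1)<120)&(z['d']>0)
print("foot",np.percentile(P[f][:,2],[1,5,25,50]))
cv2.imwrite("pics/side8c.png",cv2.resize(z['p'][200:370,180:400,::-1],None,fx=3,fy=3))
E
```

```text
clock: 11.4
eef_pos: [0.506, -0.0051, 0.216]
ee_rot: [0.555, 0.438, -0.552, 0.442]
ft_force: [5.7, -0.6, -2.2]
grip_width: 0.286
r 63.5 mm phi -116.2 psi 103.2 | Frad -2.0 Fcw(resist=-) -5.4 Fz -2.2 z 0.2160 clk 11.40 v 0.388
124: -1.84,-0.86
142: -3.33,-2.25
160: -4.32,-4.03
178: -4.70,-6.02
196: -4.46,-8.04
214: -3.60,-9.88
232: -2.21,-11.37
250: -0.43,-12.36
268: 1.56,-12.74
286: 3.58,-12.50
foot [0.03363832 0.03475492 0.0371532  0.04028314]
```

View pics/side8c.png

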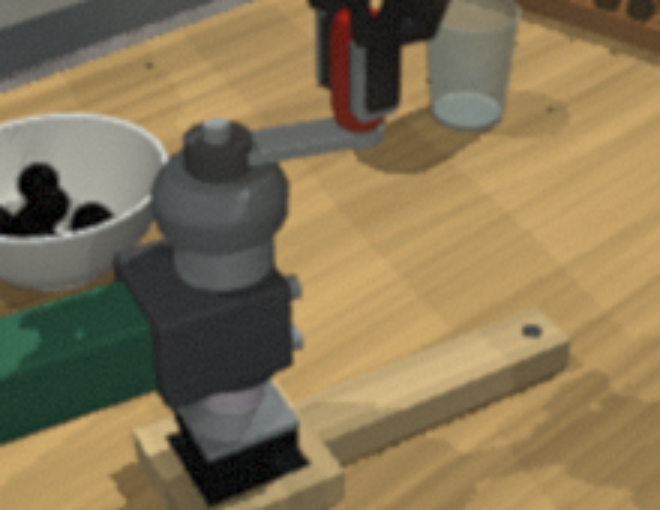

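After one turn the foot is at about 34 mm and 14 mm above the board, so contact is expected after another ~0.85 turn. Another 0.45 turn, then short measured steps.

```bash
python3 -m crank '[[-1,0,-1.84,-0.86,0,0,0],[-1,0,-3.33,-2.25,0,0,0],[-1,0,-4.32,-4.03,0,0,0],[-1,0,-4.70,-6.02,0,0,0],[-1,0,-4.46,-8.04,0,0,0],[-1,0,-3.60,-9.88,0,0,0],[-1,0,-2.21,-11.37,0,0,0],[-1,0,-0.43,-12.36,0,0,0],[-1,0,1.56,-12.74,0,0,0]]'
python3 st.py 268 12 7
```

```text
clock: 12.58
eef_pos: [0.5456, 0.1177, 0.2158]
ee_rot: [-0.552, -0.441, 0.554, -0.44]
ft_force: [-7.0, -2.0, 10.7]
grip_width: 0.288
r 66.9 mm phi 80.0 psi 267.0 | Frad -3.2 Fcw(resist=-) -6.6 Fz 10.7 z 0.2158 clk 12.57 v 0.414
280: 1.36,0.09
292: 2.66,0.47
304: 3.86,1.11
316: 4.90,1.98
328: 5.74,3.05
340: 6.33,4.27
352: 6.66,5.59
```

```bash
python3 -m crank '[[-1,0,1.36,0.09,0,0,0],[-1,0,2.66,0.47,0,0,0],[-1,0,3.86,1.11,0,0,0],[-1,0,4.90,1.98,0,0,0]]'
python3 st.py; python3 -m crank '[[-1,0,0.84,1.07,0,0,0],[-1,0,1.43,2.29,0,0,0],[-1,0,1.76,3.61,0,0,0]]'
python3 st.py 352 12 9
```

```text
clock: 13.08
eef_pos: [0.5889, 0.0885, 0.2158]
ee_rot: [-0.552, -0.442, 0.554, -0.439]
ft_force: [-6.8, 3.3, 9.2]
grip_width: 0.287
r 66.0 mm phi 33.8 psi 313.2 | Frad -3.8 Fcw(resist=-) -6.5 Fz 9.2 z 0.2158 clk 13.07 v 0.168
clock: 13.45
eef_pos: [0.599, 0.051, 0.2159]
ee_rot: [0.554, 0.442, -0.552, 0.439]
ft_force: [-3.8, 6.1, 5.9]
grip_width: 0.287
r 65.0 mm phi -0.7 psi 347.7 | Frad -3.9 Fcw(resist=-) -6.1 Fz 5.9 z 0.2159 clk 13.45 v 0.179
364: 0.05,1.36
376: -0.19,2.70
388: -0.70,3.96
400: -1.46,5.08
412: -2.43,6.03
424: -3.59,6.75
436: -4.86,7.21
448: -6.21,7.40
460: -7.57,7.31
```

```bash
python3 -m crank '[[-1,0,0.05,1.36,0,0,0],[-1,0,-0.19,2.70,0,0,0],[-1,0,-0.70,3.96,0,0,0]]'
python3 st.py; python3 -m crank '[[-1,0,-0.76,1.12,0,0,0],[-1,0,-1.73,2.07,0,0,0]]'
python3 st.py; python3 - <<'E'
from snap import *
z=snap("side","side9");p=z['p'].astype(int);P=cloud(z)
cv2.imwrite("pics/side9c.png",cv2.resize(z['p'][200:370,180:400,::-1],None,fx=3,fy=3))
E
python3 st.py 412 12 8
```

```text
clock: 13.82
eef_pos: [0.5853, 0.0138, 0.216]
ee_rot: [0.555, 0.441, -0.551, 0.44]
ft_force: [1.6, 6.1, 1.3]
grip_width: 0.291
r 63.9 mm phi -36.5 psi 23.5 | Frad -2.4 Fcw(resist=-) -5.9 Fz 1.3 z 0.2160 clk 13.82 v 0.184
clock: 14.08
eef_pos: [0.5648, -0.0036, 0.216]
ee_rot: [0.555, 0.44, -0.551, 0.441]
ft_force: [4.6, 5.4, 0.2]
grip_width: 0.287
r 63.4 mm phi -60.9 psi 47.9 | Frad -2.5 Fcw(resist=-) -6.6 Fz 0.2 z 0.2160 clk 14.07 v 0.252
r 63.4 mm phi -63.0 psi 50.0 | Frad -2.8 Fcw(resist=-) -4.2 Fz 2.4 z 0.2159 clk 14.12 v 0.032
424: -1.15,0.72
436: -2.43,1.18
448: -3.77,1.37
460: -5.13,1.28
472: -6.44,0.90
484: -7.64,0.27
496: -8.68,-0.61
508: -9.51,-1.68
```

View pics/side9c.png

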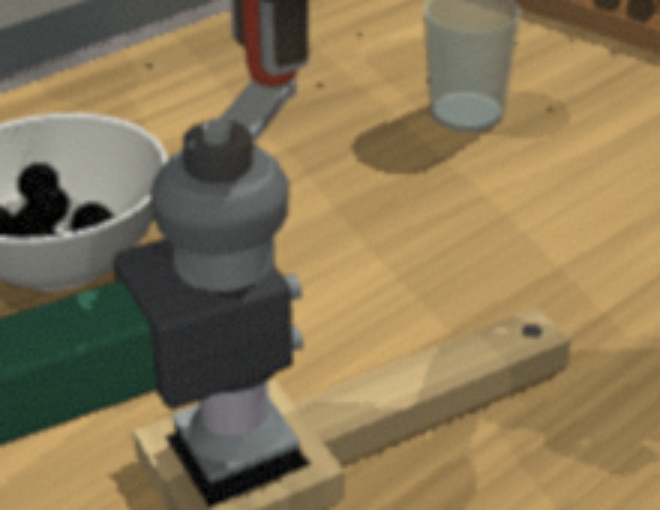

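The foot is only a millimetre or two above the board, and the crank still runs free at 6.6 N. Two rows at a time from here.

```bash
python3 -m crank '[[-1,0,-1.15,0.72,0,0,0],[-1,0,-2.43,1.18,0,0,0]]'
python3 st.py;  python3 -m crank '[[-1,0,-1.34,0.19,0,0,0],[-1,0,-2.70,0.10,0,0,0]]'; python3 st.py 460 12 8
```

```text
clock: 14.38
eef_pos: [0.5398, -0.0111, 0.216]
ee_rot: [0.556, 0.439, -0.551, 0.442]
ft_force: [8.1, 2.1, -2.2]
grip_width: 0.293
r 63.2 mm phi -84.7 psi 71.7 | Frad -1.3 Fcw(resist=-) -8.2 Fz -2.2 z 0.2160 clk 14.38 v 0.282
clock: 14.62
eef_pos: [0.5139, -0.0082, 0.216]
ee_rot: [0.556, 0.437, -0.551, 0.442]
ft_force: [10.9, -3.9, -4.6]
grip_width: 0.289
r 63.3 mm phi -108.5 psi 95.5 | Frad 0.3 Fcw(resist=-) -11.6 Fz -4.6 z 0.2160 clk 14.62 v 0.265
472: -1.31,-0.37
484: -2.51,-1.01
496: -3.55,-1.89
508: -4.38,-2.96
520: -4.98,-4.18
532: -5.31,-5.50
544: -5.36,-6.85
556: -5.12,-8.19
```

Resistance rises 6.6 → 8.2 → 11.6 N, so the foot bears with roughly 100–140 N. One small slow step of 8° to confirm.

```bash
python3 -m crank '[[-1,0,-0.22,-0.04,0,0,0],[-1,0,-0.44,-0.09,0,0,0],[-1,0,-0.66,-0.15,0,0,0],[-1,0,-0.88,-0.22,0,0,0]]'; python3 st.py
```

```text
clock: 15.12
eef_pos: [0.5062, -0.0051, 0.216]
ee_rot: [0.556, 0.437, -0.552, 0.442]
ft_force: [10.5, -5.3, -3.8]
grip_width: 0.286
r 63.4 mm phi -116.0 psi 103.0 | Frad 0.1 Fcw(resist=-) -11.8 Fz -3.8 z 0.2160 clk 15.12 v 0.041
```

11.8 N at slow speed, twice the free 6 N, so about 145 N. Stop here: ease off the tangential load, open, rise.

```bash
python3 -m crank '[[-1,0,0.3,0.08,0,0,0],[-1,0,0.5,0.12,0,0,0],[-1,0,0.5,0.12,0,0,0]]'; python3 st.py; python3 -m crank '[[1,0,0,0,0,0,0],[1,0,0,0,0,0,0],[1,0,0,0,0,0,0],[1,0,0,0,0,0,0],[1,-2,0,0,0,0,0],[1,-5,0,0,0,0,0],[1,-9,0,0,0,0,0],[1,-12,0,0,0,0,0],[1,-12,0,0,0,0,0]]'
python3 - <<'E'
from snap import *
z=snap("wrist","wrist10");P=cloud(z);p=z['p'].astype(int)
r,g,b=p[...,0],p[...,1],p[...,2]
red=(r>60)&(g<r*.4)&(b<r*.4)&(z['d']>0)&(np.hypot(P[...,0]-.53,P[...,1]-.05)<.1)
q=P[red];t=q[q[:,2]>.25];c=t.mean(0);print("knob",c,np.degrees(np.arctan2(c[1]-.0525,c[0]-.534)))
s=snap("side","side10");sc=snap("scene","scene10")
cv2.imwrite("pics/side10c.png",cv2.resize(s['p'][200:380,180:400,::-1],None,fx=3,fy=3))
for n,s_ in(("side",s),("scene",sc)):
    P=cloud(s_);c0=np.array([.534,.0518]);a=np.radians(76.5);X=np.array([np.cos(a),np.sin(a)]);Y=np.array([-X[1],X[0]])
    m=(s_['d']>0)&(abs(P[...,2]-.02)<.004)&(P[...,0]>.42)&(P[...,0]<.64)&(P[...,1]>-.16)&(P[...,1]<.13)&~((P[...,0]<.47)&(P[...,1]>.03))
    l=P[m][:,:2]-c0;l=np.c_[l@X,l@Y];sq=l[l[:,0]>-.035]
    print(n,"along",np.percentile(l[:,0],[0,1,99,100]),"side",np.percentile(sq[:,1],[1,3,97,99]),"z",np.median(P[m][:,2]))
E
```

```text
clock: 15.5
eef_pos: [0.5064, -0.0053, 0.2158]
ee_rot: [0.553, 0.44, -0.553, 0.44]
ft_force: [0.3, -0.6, 5.8]
grip_width: 0.287
r 63.4 mm phi -115.8 psi 102.8 | Frad 0.4 Fcw(resist=-) -0.5 Fz 5.8 z 0.2158 clk 15.50 v 0.004
clock: 16.62
eef_pos: [0.5072, -0.0048, 0.3375]
ee_rot: [0.555, 0.439, -0.552, 0.441]
ft_force: [0.4, -0.5, -1.1]
grip_width: 1.0
knob [ 0.5062805  -0.0027945   0.25689071] -116.6249112126681
side along [-0.19992017 -0.1962676   0.03997873  0.04097327] side [-0.03957897 -0.03666252  0.03944835  0.04007429] z 0.019777837198222584
scene along [-0.2035344  -0.19861153  0.03904287  0.03967777] side [-0.04378665 -0.04325902  0.03578655  0.03935759] z 0.021967913028132745
```

View pics/side10c.png

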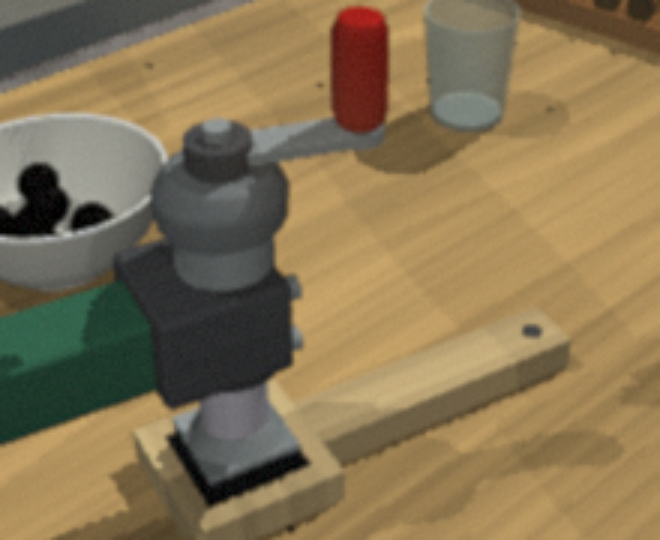

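View pics/scene10.png

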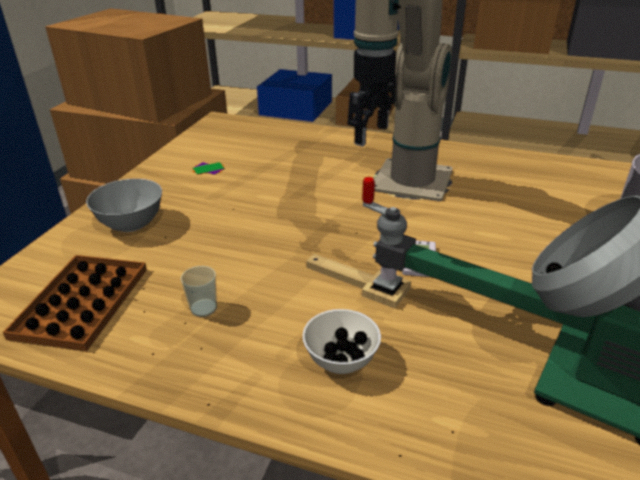

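View pics/wrist10.png

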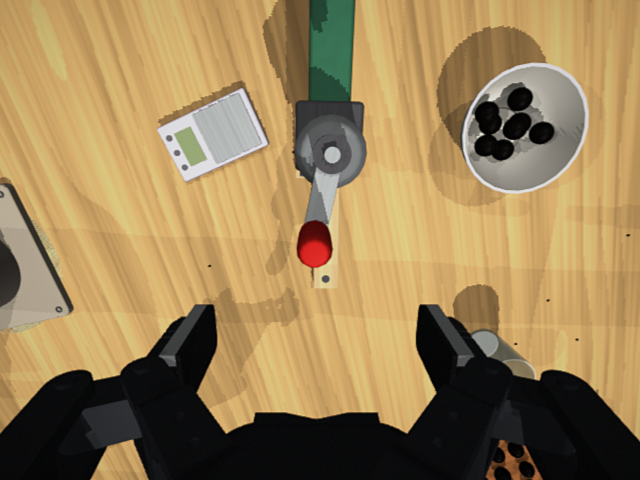

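The foot stands centred on the rubber square. The crank stayed where I left it, the gripper is clear of everything, and the glass, bowl and scale haven't moved. Handing in.

```bash
python3 -c "
from workcell import arm
print(arm.sign_off())"
```

```text
the job is handed in; nothing more can be done
None
```

I laid the jack board flat under the leg and let it go. I then wound the crank clockwise almost exactly two turns, let go of it, and handed the job in at about 17 s; no verdict was reported.

- **Load on the board:** the crank ran free at about 6 N. Once the foot met the board this rose to 8.2 N, then 11.6 N, and I stopped at 11.8 N. That puts about 145 N under the foot; the angle turned since contact gives about 120 N. Both are inside 75–260 N, but the foot force was never measured directly.
- **Board position:** the rubber square is centred to within about 1 mm in the side view. The scene camera shows the board 2–3 mm off, but it shifts the foot the same way, so I put that down to its calibration.
- **Board height:** the top measures about 20 mm (19.8 mm from the side camera, 22 mm from the scene camera), so the board lies flat.
- **After letting go:** the crank stayed where I left it, and the gripper is open about 8 cm above the knob. By eye, the glass, bowl and scale look unmoved.

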